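Third hand at the flow-chamber fixture

ROBOT

A 6-joint arm with a two-finger parallel gripper is mounted at the origin on a cart in front of the work surface, level with it; the furniture and walls round the work are solid. World frame = base frame: x ahead of the robot, y to its left, z up, the work surface at z = 0. Lengths are in mm, angles in rad, forces in N, time in s.
With the tool pointing down it reaches from about 275 to 750 mm from the base axis. Payload 10.2 kg.
Tool frame: the origin (TCP) lies at the very end of the fingers, on their centre line; the grasp point (between the pads) lies 19 mm behind it; z points along the fingers, y is the direction in which the jaws open and shut (so a half turn about z gives the same grasp; the last joint's range is limited). The gripper opens to 85 mm and grips with 20 to 120 N. Pads are 22 mm wide; open, the fingers measure 114 mm over their backs; the gripper's body (76 mm by 85 mm) begins 54 mm behind the grasp point. The pads swing forward as they close: fully open they stand 13 mm farther back than shut.
Start: joints at [0.971, 0.313, 1.498, -0, 1.331, -0.223], TCP at [193.185, 488.171, 231.294] pointing down, gripper open.
Joint ranges: [-2.94, 2.94], [-0.97, 2.17], [0.19, 2.56], [-1.23, 4.37], [0.02, 3.11], [-2.88, 2.88]. Speed limits (rad/s): [2.39, 2.39, 3.01, 3.14, 3.14, 3.14].

INTERFACE

Orientations are given as a unit quaternion [w, x, y, z].
In Python, from rig import * gives the robot as it stands. The module is installed in compiled form; this text tells all that it offers.
- The arm moves only by the shell command python3 -m crank 'ROWS' [FORCE]. ROWS is a JSON object of lists of equal length, an entry for each row: "dp": the shift along the world's x, y, z in cm, a list of three; "delta_rot": the turn, a rotation vector about the world's x, y, z in degrees, a list of three; "claw": the closure in counts, from 0 (fully open) to 255 (shut). A call has 1 to 10 rows; each row shifts and turns the commanded pose from where the row before left it; what a row does not reach is not made up. A row lasts 1/10 s, in which the tool goes at most 50 mm and 8.59 degrees, less where a joint would pass 70% of its speed; a pose out of reach is approached as far as the arm can. A call is refused whole if a number of a shift passes 5 or a number of a turn 8.59, either way. A call with a gripper value outside its range is refused whole. The fingers move at their own pace and stop on an object; FORCE is the grip in N (left out, the last holds). Time passes only in rows, so rows that do not move let the fingers close. It gives the time, the measured TCP pose, the force and the opening at its end, in the units of the state.
- sense(): the state, without advancing time (a new reading comes with each control period).
- capture(name): name is "scene" or "top" or "wrist"; returns (picture, depth): 400x640x3 uint8, red, green, blue; 400x640 float32, mm along the optical axis (not along the pixel's ray), 0 where there is no reading.
- camera_model(name): a dict with "fx", "fy", "cx", "cy" (pixels), "dist_coeffs" ([k1, k2, p1, p2, k3] as OpenCV has them; the pictures are not rectified), "cam_to_world" (4x4, takes a point from camera to world coordinates); the wrist camera has in their place "T_tool_cam" (4x4, takes a point from camera to tool coordinates, whose origin is the TCP and whose axes are the flange's). Camera axes: x right, y up, looking along -z (the intrinsics and any distortion apply to the point x, -y, -z); pixel columns grow to the right and rows downward; lengths in mm; the calibration is good to about 2 mm. A picture is of the moment at which its call begins: read the wrist's pose just before it. camera_model takes no time and is no camera call.
- finish_job(): hands the job in, once; it reports no verdict.
Trained networks look in the newest picture that a camera, given by its name, has taken for a name from the list of things; names that differ only in an ending like _2 or _b are one class to them, and where a whole thing is asked for, a point or a joint stands for the part that bears it (a point fixed in the world has none). Each returns a list of dicts, best first, with "p" (0 to 1); they miss things now and then, are a little off and sometimes report something else, mostly with a low value. They report only what shows in the picture. A call takes as long as a camera call. They do not tell look-alikes from the thing itself.
- boxes_of(camera, target): "centre" ([column, row] in pixels, amid what is visible of it).
- masks_of(camera, target): "region" (400x640 bool, what is visible of it) and "centre" ([column, row] in pixels, amid what is visible of it).
- pinpoint(camera, target): "centre" ([column, row] in pixels: a listed point, or the origin of a listed thing).
The state is a dict: "time_s": time; "joints": joint angles; "dq": joint speeds; "tau": joint torques, N m; "eef_pos": TCP position; "ee_rot": TCP orientation; "force": force on the tool from outside, world axes, zero at the start; "wrist_torque": the same for the moment, N m; "grip_width": opening from 0.0 (shut) to 1.0 (fully open).
Only numpy, scipy, OpenCV 4.12 (cv2) and the standard library are available. Lean on these libraries where they do the work, as an engineer would, in place of code of your own. Each camera call takes 0.05 s, during which the arm holds its last target.

TASK

Help close a flow chamber in the assembly fixture: lay the thin spacer frame flat and square on the fixture's raised bed, up to its low lip, let go of it, and lay the thick cover block squarely on top. Then push the cover level along the bed against the sprung end stop with a steady force of about 9 N, so that the stop's pointer stands between the two raised marks, never running the stop to the end of its travel, and finish while you are still pressing it there, as a third hand for the colleague who will put in the screws. Leave the other things on the bench where they are.

Things in the scene. Friction and masses are not known exactly. Their poses are not given: they have to be found in the camera images.
- fixture: Fixture bolted to the bench; place and heading vary. Origin: on the bench under the centre of the raised bed; x along the bed to the end stop, z up. Base plate 182 x 84 x 6 mm (x -63 to 119). Aluminium bed 100 x 40 mm (x -50 to 50, y -20 to 20 mm), flat top at z = 26 mm. Behind the stop a grey spring housing (x 86 to 112, y -30 to 30, up to z = 62 mm).
- bed_lip (a point): Centre of the top edge of the low lip on the bed, on its face towards the bed (fixture x = 46, z = 31 mm). The lip is 4 mm thick and stands 5 mm above the bed. The spacer's end goes up to it (spacer centre then at fixture x = 6 mm); the cover slides over it.
- marks (a point): Midway between the two raised cross marks, at their tops (fixture x = 66, y = 35, z = 55 mm). The marks are 2 mm thick, 5 mm high, at x = 62 and 70 mm, on a grey rail left of the stop (x 50 to 84, y 30 to 40, up to z = 50 mm). The stop's pointer passes just over them.
- end_stop (a joint): Travel of the sprung end stop in m: 0 at rest, grows as it is pressed in along the fixture's +x, 0.022 at its hard end. Spring: 3 N at 0 plus 0.6 N per mm, so 6.6 N with the pointer over the first mark (0.006), 9 N midway (0.010), 11.4 N over the second mark (0.014). It springs back when let go.
- stop_face (a point): Centre of the end stop's steel face, which looks along the fixture's -x; the face is 44 mm wide and reaches from 33 to 61 mm above the bench. At rest it stands at x = 52 mm, z = 46 mm in the fixture's frame; it moves with the stop.
- spacer: Loose spacer frame: stiff grey plastic, 80 x 50 x 8 mm (x, y, z), with a window of 52 x 26 mm; 40 g. Lies flat on the bench. Origin: centre of its underside; x along its length.
- cover: Loose cover block: plain aluminium, 95 x 50 x 22 mm (x, y, z), four screw holes and a round dark window on its flat top; about 0.25 kg. Lies flat. Origin: centre of its underside; x along its length. On bed and spacer its underside is 34 mm above the bench; with its centre at fixture x = -3 mm its end is 7.5 mm short of the stop at rest.
- pane_edge (a point): Near top corner of a fixed clear pane that closes the left side of the bench: upright, along x from 0.395 to 0.865 m at y = 0.488 m, from the bench up to 0.49 m. Keep the arm clear of it.
- cap_red: Bystander: loose ribbed screw cap, 24 mm across, 15 mm high. Origin: centre of its underside.
- forceps_1: Bystander: steel forceps, 115 mm long, lying near the front edge. Origin: centre of the underside.
- dish_open: Bystander: open plastic dish with seedlings, 62 mm across, 23 mm high. Origin: centre of its underside.
- timer: Bystander: bench timer, 58 x 62 x 18 mm. Origin: centre of its underside.
- jar_film: Bystander: culture jar closed with film, 76 mm across, 125 mm high. Origin: centre of its underside.
Mind the look-alikes: they are no part of the job. Several things look just like the cover: the one meant starts farthest to the robot's left.

How it is judged (in metres and radians):
On the way, in this order (a step that is already met when the one before it is completed fails the run):
1. the spacer frame lies flat and square on the bed, up to the lip, and is let go (x of spacer in the frame of fixture between -0.006 and 0.009 m and y of spacer in the frame of fixture between -0.007 and 0.007 m and z of spacer in the frame of fixture between 0.0235 and 0.0285 m and angle between spacer's own z axis and vertical below 0.05 rad and angle between the x axis of spacer and the x axis of fixture, either way round below 0.1 rad and contact force between the fingers and spacer below 0.1 N and linear speed of spacer below 0.01 m/s), for 0.2 s.
2. the cover lies squarely on the spacer (x of spacer in the frame of fixture between -0.006 and 0.009 m and y of spacer in the frame of fixture between -0.007 and 0.007 m and z of spacer in the frame of fixture between 0.0235 and 0.0285 m and angle between each of spacer, cover's own z axis and vertical below 0.05 rad and angle between the x axis of each of spacer, cover and the x axis of fixture, either way round below 0.1 rad and y of cover in the frame of fixture between -0.008 and 0.008 m and z of cover in the frame of fixture between 0.0315 and 0.0365 m and contact force between cover and spacer above 0.3 N), for 0.2 s.
At the end, for the whole second after the job is handed in: Robot still pressing the cover (2 N+); stop in 6 to 14 mm, cover bearing on it with 5.5 to 12.5 N, at rest; cover lying on the spacer, 8 mm from the centre line at most; spacer on the bed, at most 12 mm short of the lip, 7 mm off the centre line; both level (0.05 rad) and square (0.1 rad) (x of spacer in the frame of fixture between -0.006 and 0.009 m and y of spacer in the frame of fixture between -0.007 and 0.007 m and z of spacer in the frame of fixture between 0.0235 and 0.0285 m and angle between each of spacer, cover's own z axis and vertical below 0.05 rad and angle between the x axis of each of spacer, cover and the x axis of fixture, either way round below 0.1 rad and y of cover in the frame of fixture between -0.008 and 0.008 m and z of cover in the frame of fixture between 0.0315 and 0.0365 m and value of joint end_stop between 0.006 and 0.014 m and contact force between cover and fixture between 5.5 and 12.5 N and contact force between cover and spacer above 0.1 N and contact force between any of the fingers, the arm and cover above 2 N and linear speed of cover below 0.005 m/s); the arm keeps its last pose, push and grip.
It fails at once if the end stop is run to the end of its travel (value of joint end_stop above 0.019 m).
It fails at once if another thing on the bench is shifted by more than 2 cm (distance of any of cap_red, forceps_1, dish_open, timer, jar_film from where it was at the start of the episode above 0.02 m).
It also fails if it takes over 69 s, if anything falls off the work surface, if the arm or the gripper's body presses on something with over 40 N, if the wrist force passes 120 N, or if a joint passes its speed limit or range.

## Working session

There is one attempt and no reset: what is moved stays moved. The work goes in short steps, Python scripts to look and compute and a shell command to move; the robot and the scene stay as the last step left them, time stands still between calls to the robot, and variables do not carry over. Pictures are saved under pics/ and viewed, and the job is handed in when it is done.

```bash
mkdir -p pics; ls; python3 - <<'E'
from rig import *
import cv2,numpy as np
s=sense();print(s)
for n in("scene","top","wrist"):
    p,d=capture(n);cv2.imwrite(f"pics/{n}0.png",p[:,:,::-1]);np.save(f"pics/{n}0.npy",d)
    print(n,camera_model(n))
E
```

```text
pics
{'time_s': 0.0, 'joints': array([ 9.70588927e-01,  3.13447099e-01,  1.49845450e+00, -2.32332763e-05,
        1.33100322e+00, -2.23414632e-01]), 'dq': array([-6.46760265e-04, -2.70586731e-04,  3.33670718e-05,  8.72411193e-04,
        1.86552213e-04,  1.05518660e-03]), 'tau': array([ 6.33785821e-04, -4.12259102e+01, -2.59737897e+01, -1.52649791e-04,
        4.10235618e-03,  1.26482138e-05]), 'eef_pos': array([193.03860392, 487.93663285, 230.73000912]), 'ee_rot': array([-2.52270082e-04,  1.87281137e-01,  9.82306136e-01, -6.05746976e-04]), 'force': array([ 0.61465521,  0.78449535, -0.24420626]), 'wrist_torque': array([-0.02874472, -0.04554851, -0.02239706]), 'grip_width': 1.0009077174659669}
scene {'fx': 381.47481770927857, 'fy': 381.47481770927857, 'cx': 313.93778984614755, 'cy': 197.49038633051043, 'dist_coeffs': array([0.01991569, 0.        , 0.        , 0.        , 0.        ]), 'cam_to_world': array([[ 5.05658669e-01,  4.21139059e-01, -7.52961621e-01,
        -5.25917765e+02],
       [-8.62666908e-01,  2.57669574e-01, -4.35215115e-01,
        -5.65517998e+02],
       [ 1.072921
[... 560 characters left out ...]
 1.12938077e-01,  9.93555613e-01,
         1.54376238e+03],
       [ 0.00000000e+00,  0.00000000e+00,  0.00000000e+00,
         1.00000000e+00]])}
wrist {'fx': 303.9457870606802, 'fy': 303.9457870606802, 'cx': 318.02399075380265, 'cy': 194.62440499742206, 'dist_coeffs': array([-0.01227055,  0.        ,  0.        ,  0.        ,  0.        ]), 'T_tool_cam': array([[ 2.49823044e-04,  9.58418158e-01,  2.85367433e-01,
         7.30643571e+01],
       [ 9.99999814e-01, -3.98113815e-04,  4.61638211e-04,
        -9.69576489e-01],
       [ 5.56051162e-04,  2.85367265e-01, -9.58418079e-01,
        -1.42413602e+02],
       [ 0.00000000e+00,  0.00000000e+00,  0.00000000e+00,
         1.00000000e+00]])}
```

View pics/scene0.png

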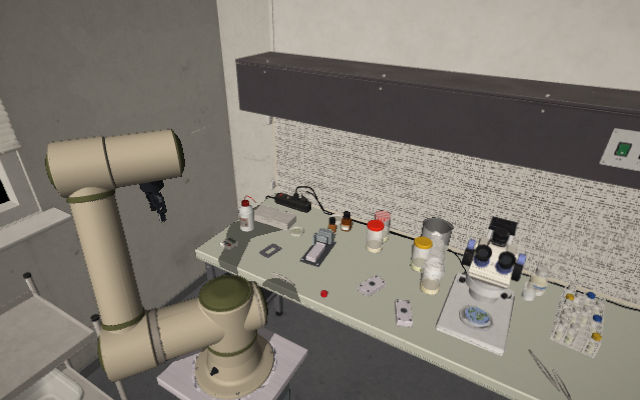

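View pics/top0.png

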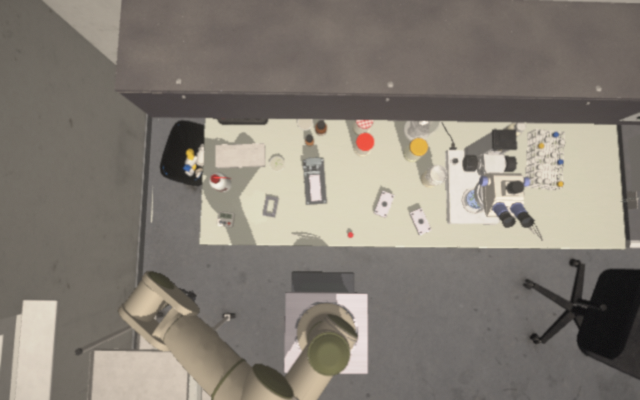

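View pics/wrist0.png

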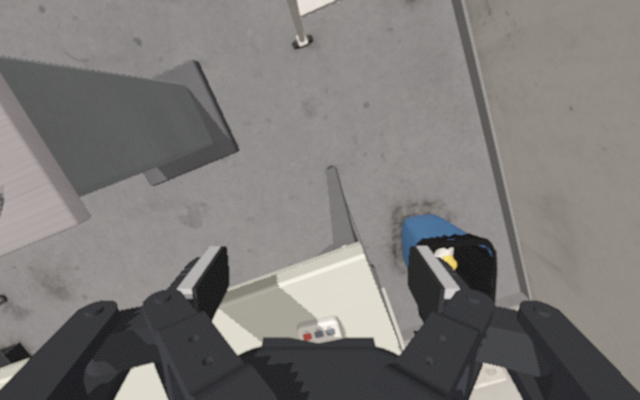

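```bash
cat > h.py <<'E'
from rig import *
import cv2,numpy as np
from scipy.spatial.transform import Rotation as R
def q2R(q): return R.from_quat([q[1],q[2],q[3],q[0]]).as_matrix()
def c2w(n,s=None):
    m=camera_model(n)
    if n!="wrist": return m,m["cam_to_world"]
    s=s or sense(); T=np.eye(4);T[:3,:3]=q2R(s["ee_rot"]);T[:3,3]=s["eef_pos"]
    return m,T@m["T_tool_cam"]
def rays(n,px,s=None):
    m,T=c2w(n,s)
    K=np.array([[m["fx"],0,m["cx"]],[0,m["fy"],m["cy"]],[0,0,1]])
    u=cv2.undistortPoints(np.array(px,float).reshape(-1,1,2),K,m["dist_coeffs"]).reshape(-1,2)
    d=np.c_[u[:,0],-u[:,1],-np.ones(len(u))]
    return T[:3,3],d@T[:3,:3].T
def atz(n,px,z,s=None):
    o,d=rays(n,px,s); return o+d*((z-o[2])/d[:,2:3])
def withd(n,px,dep,s=None):
    o,d=rays(n,px,s); return o+d*np.asarray(dep).reshape(-1,1)
def proj(n,P,s=None):
    m,T=c2w(n,s); K=np.array([[m["fx"],0,m["cx"]],[0,m["fy"],m["cy"]],[0,0,1]])
    p=(np.atleast_2d(P)-T[:3,3])@T[:3,:3]; p=p*[1,-1,-1]
    return cv2.projectPoints(p.reshape(-1,1,3),np.zeros(3),np.zeros(3),K,m["dist_coeffs"])[0].reshape(-1,2)
E
python3 - <<'E'
from h import *
p=cv2.imread("pics/top0.png")
cv2.imwrite("pics/topc.png",cv2.resize(p[110:260,195:465],None,fx=2.9,fy=2.9,interpolation=cv2.INTER_CUBIC))
for n,z in(("cover",22),("spacer",8),("fixture",30),("cap_red",15),("forceps_1",3),("dish_open",20),("timer",18),("jar_film",120),("bed_lip",31),("stop_face",46),("marks",55)):
    for c in ("top","scene"):
        f=pinpoint if n in("bed_lip","stop_face","marks") else boxes_of
        for r in f(c,n): print(n,c,round(r["p"],2),np.round(r["centre"]),atz(c,[r["centre"]],z)[0].round())
E
```

```text
cover top 0.73 [384. 203.] [ 499. -222.   22.]
cover top 0.62 [414. 219.] [ 438. -340.   22.]
cover top 0.59 [313. 179.] [589.  55.  22.]
cover scene 0.79 [372. 288.] [ 476. -234.   22.]
cover scene 0.74 [404. 310.] [ 429. -365.   22.]
spacer top 0.59 [270. 209.] [471. 226.   8.]
spacer top 0.25 [313. 183.] [577.  57.   8.]
spacer scene 0.55 [266. 245.] [496. 253.   8.]
fixture top 0.59 [318. 178.] [593.  38.  30.]
fixture scene 0.81 [318. 247.] [574.  50.  30.]
fixture scene 0.72 [373. 284.] [ 485. -233.   30.]
fixture scene 0.57 [227. 244.] [395. 379.  30.]
cap_red scene 0.4 [321. 293.] [361. -86.  15.]
forceps_1 top 0.56 [311. 183.] [576.  65.   3.]
forceps_1 scene 0.57 [277. 275.] [370. 110.   3.]
forceps_1 scene 0.56 [319. 249.] [597.  56.   3.]
dish_open top 0.72 [276. 164.] [650. 203.  20.]
timer top 0.82 [225. 218.] [434. 397.  18.]
timer scene 0.63 [228. 244.] [411. 389.  18.]
jar_film top 0.95 [434. 176.] [ 591. -392.  120.]
jar_film top 0.33 [225. 219.] [424. 374. 120.]
jar_film scene 0.62 [430. 273.] [ 541. -407.  120.]
bed_lip top 0.68 [311. 175.] [604.  64.  31.]
bed_lip scene 0.97 [319. 243.] [596.  54.  31.]
stop_face top 0.38 [315. 176.] [597.  50.  46.]
stop_face scene 0.57 [319. 241.] [594.  56.  46.]
stop_face scene 0.42 [270. 248.] [451. 197.  46.]
stop_face scene 0.3 [312. 234.] [618. 102.  46.]
marks top 0.64 [305. 169.] [623.  87.  55.]
marks scene 0.7 [314. 235.] [607.  89.  55.]
```

View pics/topc.png

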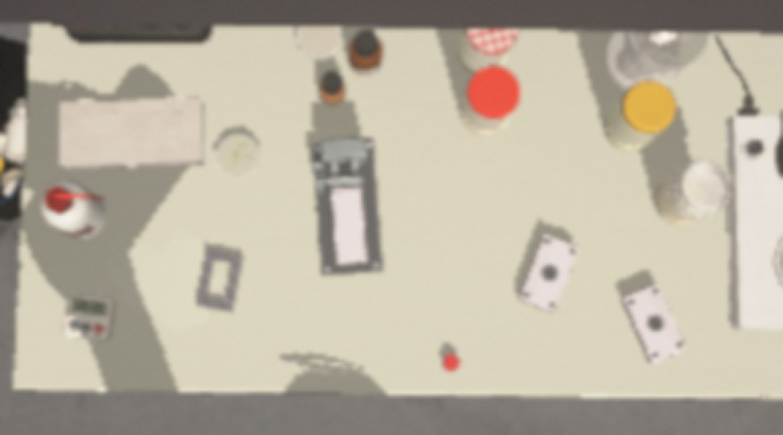

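Candidates for the cover: (384,203) and (421,220) in the top picture. The one at (384,203), about (499,-222) mm, lies farther to the robot's left, so it is the one meant. I will confirm it in the wrist camera. First I fly over the spacer.

```bash
python3 -m crank '{"dp":[[3,-3.2,0],[3,-3.2,0],[3,-3.2,0],[3,-3.2,0],[3,-3.2,0],[3,-3.2,0],[3,-3.2,0],[3,-3.2,0],[0,0,0]],"delta_rot":[[0,0,1.4],[0,0,1.4],[0,0,1.4],[0,0,1.4],[0,0,1.4],[0,0,1.4],[0,0,1.4],[0,0,1.4],[0,0,0]],"claw":[0,0,0,0,0,0,0,0,0]}' 
cat > look.py <<'E'
import sys
from h import *
n=sys.argv[1]
s=sense();p,d=capture("wrist")
np.savez(f"pics/{n}.npz",p=p,d=d,pos=s["eef_pos"],rot=s["ee_rot"])
cv2.imwrite(f"pics/{n}.png",p[:,:,::-1])
print(s["time_s"],s["eef_pos"].round(1),q2R(s["ee_rot"])[:,1].round(3),s["force"].round(2))
for t in sys.argv[2:]:
    for r in masks_of("wrist",t)[:3]:
        c=r["centre"];m=r["region"]
        v,u=np.nonzero(m); P=withd("wrist",np.c_[u,v],d[v,u],s)[d[v,u]>0]
        # keep top surface
        print(t,round(r["p"],2),np.round(c),"n",m.sum(),"z pct",np.percentile(P[:,2],[5,50,95]).round(1))
        z=np.median(P[:,2]);Q=P[abs(P[:,2]-z)<4]
        b=cv2.minAreaRect(Q[:,:2].astype(np.float32));print("   rect",np.round(b[0],1),np.round(b[1],1),round(b[2],1))
        np.save(f"pics/{n}_{t}.npy",m)
E
python3 look.py w1 spacer
```

```text
time_s: 2.15
eef_pos: [435.9, 228.9, 231.1]
ee_rot: [0.0, 0.093, 0.996, -0.0]
force: [-0.6, -0.1, 0.2]
grip_width: 1.001
2.15 [435.9 228.9 231.1] [ 0.185  0.983 -0.001] [-0.59 -0.12  0.16]
spacer 0.55 [310. 200.] n 1567 z pct [6.3 7.9 9.1]
   rect [481.3 224.6] [50.  80.1] 80.4
```

View pics/w1.png

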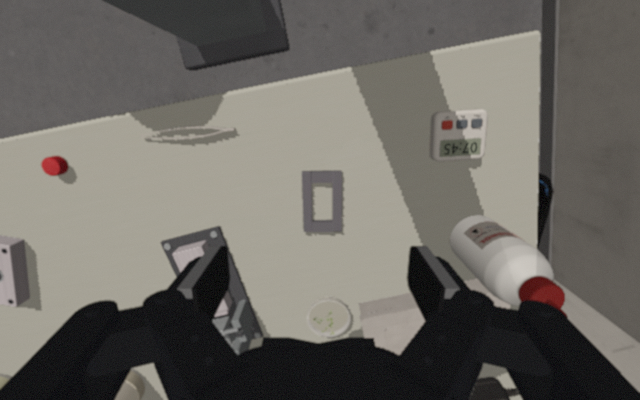

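```bash
python3 -m crank '{"dp":[[2.3,-4.3,0],[2.3,-4.3,0],[2.3,-4.3,0],[2.3,-4.3,0],[0,0,0],[0,0,0]],"delta_rot":[[0,0,2.8],[0,0,2.8],[0,0,2.8],[0,0,2.8],[0,0,0],[0,0,0]],"claw":[0,0,0,0,0,0]}' 
python3 look.py w2 fixture cover; python3 - <<'E'
from h import *
for t in("bed_lip","stop_face","marks"):print(t,[(round(r["p"],2),np.round(r["centre"],1)) for r in pinpoint("wrist",t)])
E
```

```text
time_s: 2.85
eef_pos: [524.9, 60.8, 231.1]
ee_rot: [-0.0, -0.007, 1.0, 0.0]
force: [-0.6, 0.7, -0.2]
grip_width: 1.003
2.85 [524.9  60.8 231.1] [-0.014  1.     0.   ] [-0.6   0.68 -0.17]
fixture 0.78 [314. 213.] n 9813 z pct [ 5.  25.3 61.9]
   rect [575.5  59.4] [142.2  66.8] 0.8
cover 0.74 [ 78. 136.] n 4446 z pct [ 6.6 22.  23.4]
   rect [ 495.7 -222.4] [51.8 95.4] 68.3
bed_lip [(0.96, array([309.8, 234.2]))]
stop_face [(0.89, array([310.3, 243.9]))]
marks [(0.79, array([340.5, 255.1]))]
```

View pics/w2.png

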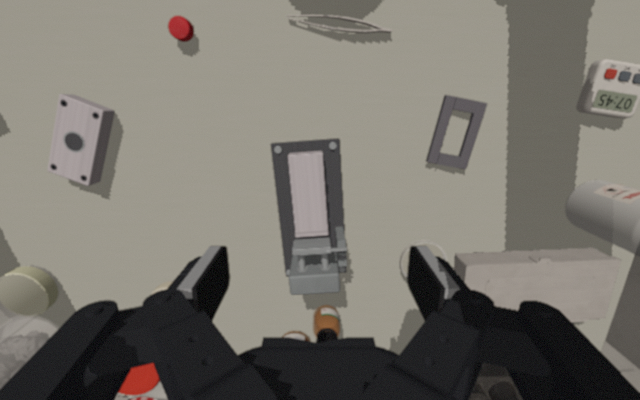

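The picture shows the fixture at (310,215), with the bed at (310,193) and the stop towards the bottom. The cover is at (78,136) and the spacer at (456,132).

```bash
python3 - <<'E'
from h import *
f=np.load("pics/w2.npz");s=dict(eef_pos=f["pos"],ee_rot=f["rot"]);d=f["d"]
m=np.load("pics/w2_fixture.npy")
v,u=np.nonzero((d>0));P=withd("wrist",np.c_[u,v],d[v,u],s);I=m[v,u]
near=(abs(P[:,0]-575)<110)&(abs(P[:,1]-58)<60)
for lo,hi in((3,9),(22,29),(30,33),(45,52),(52,57),(57,66)):
    Q=P[near&(P[:,2]>lo)&(P[:,2]<hi)]
    b=cv2.minAreaRect(Q[:,:2].astype(np.float32));print(lo,len(Q),Q[:,2].mean().round(2),np.round(b[0],1),np.round(b[1],1),round(b[2],2))
    if lo==22:
        # trimmed: axis fit
        img=np.zeros(d.shape,np.uint8);k=near&(P[:,2]>lo)&(P[:,2]<hi);img[v[k],u[k]]=255
        n,l,st,ce=cv2.connectedComponentsWithStats(img);i=1+st[1:,4].argmax();kk=l[v,u]==i;Q=P[kk]
        b=cv2.minAreaRect(Q[:,:2].astype(np.float32));print("  bed cc",len(Q),np.round(b[0],1),np.round(b[1],1),round(b[2],2),Q[:,2].mean())
for n,px,z in(("lip",(309.8,234.2),31),("stop",(310.3,243.9),46),("marks",(340.5,255.1),55)):print(n,atz("wrist",[px],z,s).round(1))
m=np.load("pics/w2_cover.npy");k=m[v,u]&(P[:,2]>19)&(P[:,2]<25);b=cv2.minAreaRect(P[k][:,:2].astype(np.float32));print("cover",b)
p=cv2.imread("pics/w2.png");a=cv2.resize(p[60:220,20:180],None,fx=2.4,fy=2.4,interpolation=cv2.INTER_CUBIC);b=cv2.resize(p[120:310,240:380],None,fx=3,fy=3,interpolation=cv2.INTER_CUBIC)
H=max(a.shape[0],b.shape[0]);a=cv2.copyMakeBorder(a,0,H-a.shape[0],0,0,0);b=cv2.copyMakeBorder(b,0,H-b.shape[0],0,0,0)
cv2.imwrite("pics/w2c.png",np.hstack([a,b])[:600])
E
```

```text
3 3998 5.94 [583.4  51.4] [181.6  84.1] 4.82
22 2739 25.89 [575.5  59.4] [142.2  66.8] 0.76
  bed cc 2628 [554.   48.9] [96.6 40. ] 4.93 25.90876442512773
30 144 31.14 [621.9  59.9] [42.1 68.7] 4.68
45 585 49.1 [623.6  60.4] [37.5 69.4] 5.2
52 225 54.4 [625.   60.2] [37.  68.2] 3.52
57 1379 61.32 [637.2  59.6] [62.8 65.2] 86.05
lip [[603.9  51.   31. ]]
stop [[609.7  52.   46. ]]
marks [[619.2  87.4  55. ]]
cover ((495.7159423828125, -222.39178466796875), (51.76820755004883, 95.43629455566406), 68.33174133300781)
```

View pics/w2c.png

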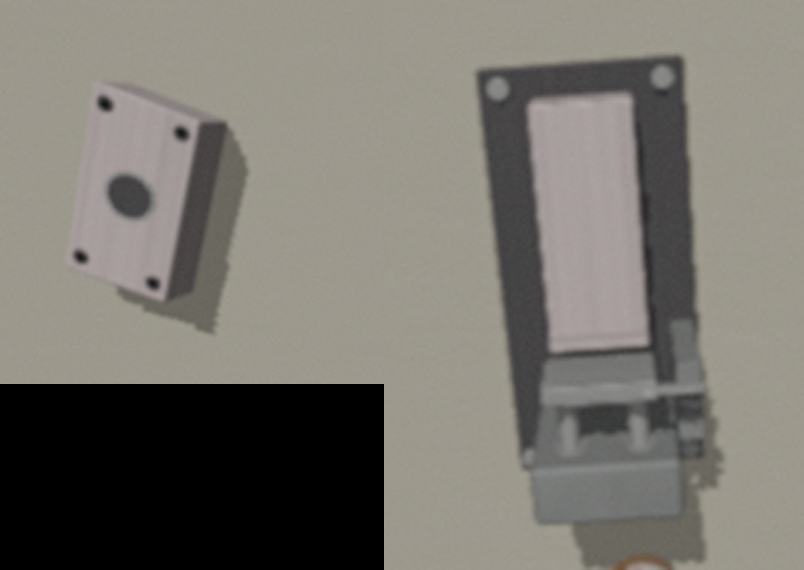

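The crop confirms it: aluminium block, four holes, dark round window at (130,195) in the crop, centre (495.7,-222.4) mm. Fixture origin (555.6, 49.0), heading 4.9°. Now to the spacer.

```bash
python3 -m crank '{"dp":[[-1.1,4.1,0],[-1.1,4.1,0],[-1.1,4.1,0],[-1.06,4.1,0],[0,0,-4],[0,0,-4],[0,0,-4],[0,0,-4],[0,0,-2],[0,0,0]],"delta_rot":[[0,0,-2.6],[0,0,-2.6],[0,0,-2.6],[0,0,-2.6],[0,0,0],[0,0,0],[0,0,0],[0,0,0],[0,0,0],[0,0,0]],"claw":[0,0,0,60,60,60,60,60,60,60]}' 60
python3 look.py w3 spacer
```

```text
time_s: 4.15
eef_pos: [479.8, 224.3, 48.9]
ee_rot: [-0.003, 0.083, 0.997, -0.001]
force: [0.5, 0.9, -0.0]
grip_width: 0.767
4.15 [479.8 224.3  48.9] [ 0.166  0.986 -0.002] [ 0.48  0.95 -0.01]
spacer 0.57 [298. 219.] n 6194 z pct [5.1 7.8 8.9]
   rect [481.5 224.5] [50.1 80.8] 80.4
spacer 0.22 [590.  95.] n 10450 z pct [ 5.6 15.8 17.8]
   rect [428.2 393.1] [55.2 58.7] 84.3
```

View pics/w3.png

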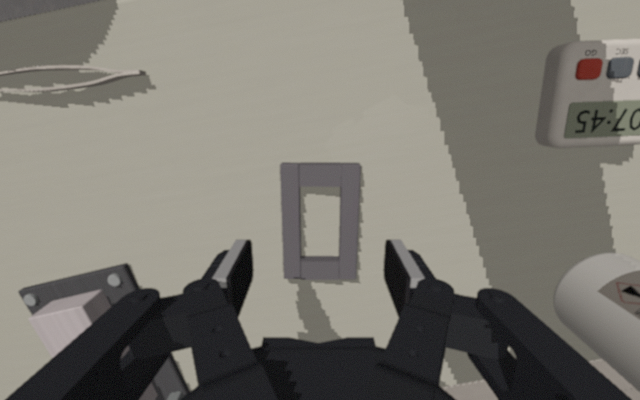

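```bash
python3 -m crank '{"dp":[[0.15,0,-2],[0,0,-2],[0,0,-1],[0,0,0],[0,0,0],[0,0,0],[0,0,0],[0,0,0],[0,0,0]],"delta_rot":[[0,0,0],[0,0,0],[0,0,0],[0,0,0],[0,0,0],[0,0,0],[0,0,0],[0,0,0],[0,0,0]],"claw":[60,60,60,60,125,125,125,125,125]}' 30; python3 look.py w4 spacer
```

```text
time_s: 5.15
eef_pos: [483.9, 224.4, 2.9]
ee_rot: [0.001, 0.084, 0.997, 0.0]
force: [-2.4, -0.0, 6.5]
grip_width: 0.564
5.15 [483.9 224.4   2.9] [0.166 0.986 0.001] [-2.38 -0.01  6.54]
spacer 0.66 [343. 238.] n 10321 z pct [4.5 7.9 8.8]
   rect [481.5 224.1] [50.3 80.9] 80.3
```

View pics/w4.png

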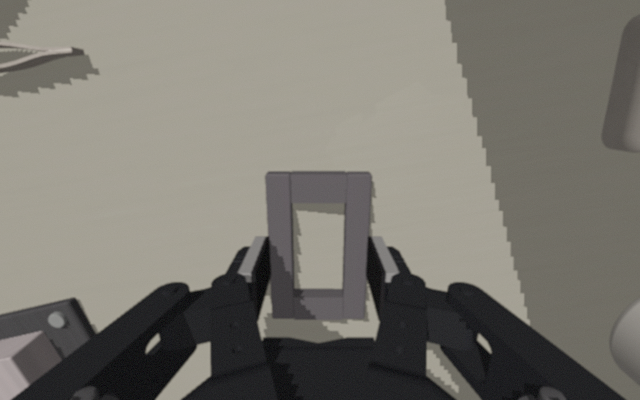

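```bash
python3 -m crank '{"dp":[[0,0,0],[0,0,0],[0,0,1],[0,0,2],[0,0,3],[0,0,4],[0,0,0]],"delta_rot":[[0,0,0],[0,0,0],[0,0,0],[0,0,0],[0,0,0],[0,0,0],[0,0,0]],"claw":[160,160,160,160,160,160,160]}' 40; python3 look.py w5 spacer
```

```text
time_s: 5.95
eef_pos: [485.7, 224.8, 107.0]
ee_rot: [0.005, 0.083, 0.996, 0.001]
force: [0.2, -0.0, -0.9]
grip_width: 0.559
5.95 [485.7 224.8 107. ] [0.166 0.986 0.004] [ 0.23 -0.03 -0.85]
spacer 0.69 [294. 246.] n 10385 z pct [107.9 111.7 112.8]
   rect [483.6 224.5] [50.2 81.9] 80.2
```

View pics/w5.png

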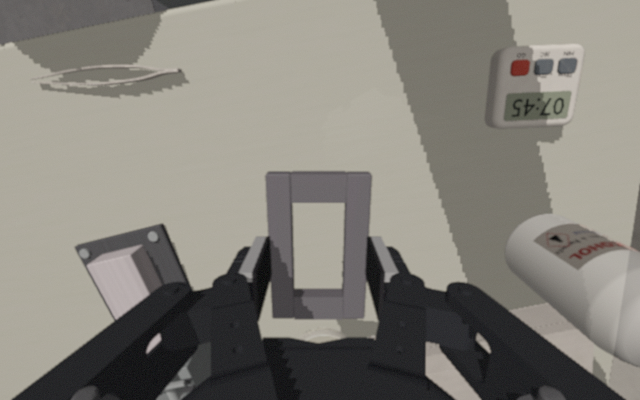

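```bash
python3 -m crank '{"dp":[[1.9,-4.37,0],[1.9,-4.37,0],[1.9,-4.37,0],[1.9,-4.37,0],[0,0,0],[0,0,0],[0,0,0]],"delta_rot":[[0,0,3.63],[0,0,3.63],[0,0,3.63],[0,0,3.63],[0,0,0],[0,0,0],[0,0,0]],"claw":[160,160,160,160,160,160,160]}' 40; python3 look.py w6 spacer fixture
cat > plane.py <<'E'
import sys
from h import *
n,t=sys.argv[1:3]
f=np.load(f"pics/{n}.npz");s=dict(eef_pos=f["pos"],ee_rot=f["rot"]);d=f["d"];m=np.load(f"pics/{n}_{t}.npy")
v,u=np.nonzero((d>0)&m);P=withd("wrist",np.c_[u,v],d[v,u],s);z=np.median(P[:,2]);P=P[abs(P[:,2]-z)<4]
c=np.linalg.lstsq(np.c_[P[:,:2]-P[:,:2].mean(0),np.ones(len(P))],P[:,2],rcond=None)[0]
k=abs(P[:,2]-c[2]-(P[:,:2]-P[:,:2].mean(0))@c[:2])<2;P=P[k]
c=np.linalg.lstsq(np.c_[P[:,:2]-P[:,:2].mean(0),np.ones(len(P))],P[:,2],rcond=None)[0]
print("slopes",c.round(4))
b=cv2.minAreaRect(P[:,:2].astype(np.float32));print(b)
h=np.radians(4.87);D=np.array(b[0])-[555.6,49.0];print("fixture xy",D@[np.cos(h),np.sin(h)],D@[-np.sin(h),np.cos(h)])
E
python3 plane.py w6 spacer
```

```text
time_s: 6.75
eef_pos: [558.3, 50.2, 100.6]
ee_rot: [-0.001, -0.043, 0.999, 0.0]
force: [1.0, 0.4, -0.2]
grip_width: 0.56
6.75 [558.3  50.2 100.6] [-0.086  0.996  0.001] [ 0.97  0.39 -0.18]
spacer 0.96 [290. 238.] n 10362 z pct [101.7 105.3 106.3]
   rect [556.1  49.7] [81.2 50.3] 4.8
spacer 0.39 [318. 283.] n 844 z pct [35.1 46.4 57. ]
   rect [607.5  54.1] [ 2.2 35. ] 5.0
fixture 0.8 [320. 202.] n 11940 z pct [ 5.1 25.7 60.9]
   rect [555.7  49.5] [100.8  39.8] 5.8
slopes [7.38200e-01 4.25000e-02 4.64348e+01]
((607.4309692382812, 54.22483825683594), (1.742343544960022, 34.771026611328125), 5.44707727432251)
fixture xy 52.087417243072366 0.8057741220954093
```

View pics/w6.png

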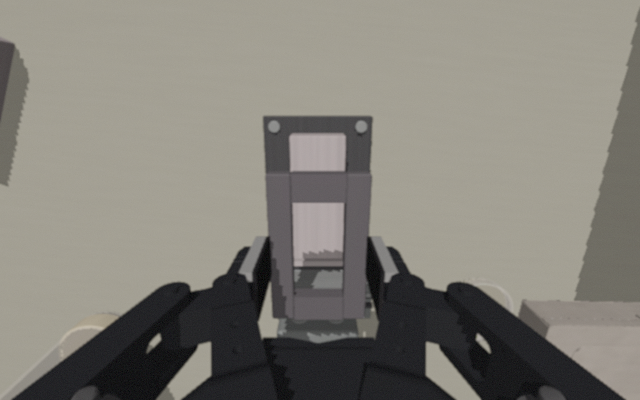

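```bash
python3 -m crank '{"dp":[[0.25,-0.05,-2],[0,0,-2],[0,0,-2],[0,0,-0.4],[0,0,0],[0,0,0]],"delta_rot":[[0,0,0],[0,0,0],[0,0,0],[0,0,0],[0,0,0],[0,0,0]],"claw":[160,160,160,160,160,160]}' 40; python3 look.py w7 spacer fixture
```

```text
time_s: 7.5
eef_pos: [562.1, 49.1, 38.3]
ee_rot: [0.001, -0.043, 0.999, -0.0]
force: [-0.2, -0.5, 0.0]
grip_width: 0.557
7.5 [562.1  49.1  38.3] [-0.086  0.996 -0.   ] [-0.24 -0.47  0.01]
spacer 0.66 [292. 239.] n 10291 z pct [39.5 43.  44. ]
   rect [560.   48.3] [81.6 50. ] 4.8
fixture 0.83 [321. 171.] n 18097 z pct [ 5.  13.7 42. ]
   rect [567.9  49.8] [141.1  72.2] 5.0
```

View pics/w7.png

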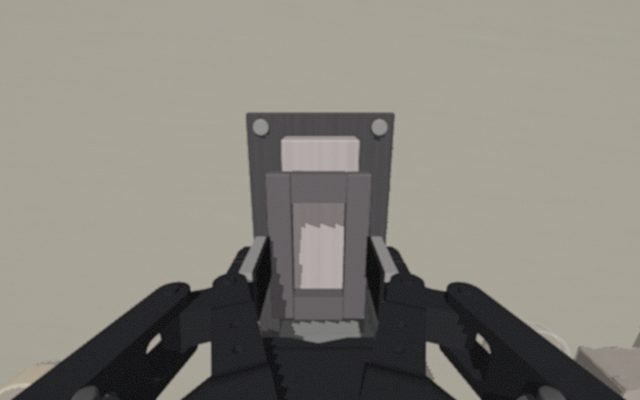

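```bash
python3 -m crank '{"dp":[[-0.1,0.1,-0.4],[0,0,-0.3],[0,0,-0.25],[0,0,0],[0,0,0],[0,0,0]],"delta_rot":[[0,0,0],[0,0,0],[0,0,0],[0,0,0],[0,0,0],[0,0,0]],"claw":[160,160,160,160,160,160]}' 40; python3 look.py w8 spacer
```

```text
time_s: 8.25
eef_pos: [560.5, 49.9, 28.9]
ee_rot: [-0.0, -0.043, 0.999, -0.0]
force: [-6.4, 1.4, 13.4]
grip_width: 0.558
8.25 [560.5  49.9  28.9] [-0.086  0.996 -0.   ] [-6.44  1.4  13.41]
spacer 0.91 [292. 242.] n 10588 z pct [28.8 33.7 34.7]
   rect [559.7  49.4] [84.3 50.2] 4.6
```

```bash
python3 -m crank '{"dp":[[0,0,0.1],[0,0,0],[0,0,0],[0,0,0],[0,0,0],[0,0,3],[0,0,4],[-0.5,0,4],[0,0,0],[0,0,0]],"delta_rot":[[0,0,0],[0,0,0],[0,0,0],[0,0,0],[0,0,0],[0,0,0],[0,0,0],[0,0,0],[0,0,0],[0,0,0]],"claw":[160,110,70,50,50,50,40,30,30,0]}' 40; python3 look.py w9 spacer fixture;python3 plane.py w9 spacer
```

```text
time_s: 9.35
eef_pos: [555.7, 49.9, 139.2]
ee_rot: [0.001, -0.043, 0.999, -0.0]
force: [0.8, -0.2, 0.2]
grip_width: 0.998
9.35 [555.7  49.9 139.2] [-0.086  0.996 -0.   ] [ 0.81 -0.21  0.25]
spacer 0.86 [303. 194.] n 3818 z pct [28.1 33.7 34.9]
   rect [557.9  49.2] [79.9 50.1] 4.9
fixture 0.93 [320. 239.] n 14425 z pct [ 4.9 25.5 62. ]
   rect [575.1  57.6] [140.3  67. ] 2.4
slopes [ 1.30000e-03 -1.70000e-03  3.37981e+01]
((557.888671875, 49.2299919128418), (79.91193389892578, 50.051673889160156), 4.883120536804199)
fixture xy 2.2999347190889146 0.03486429861531407
```

View pics/w9.png

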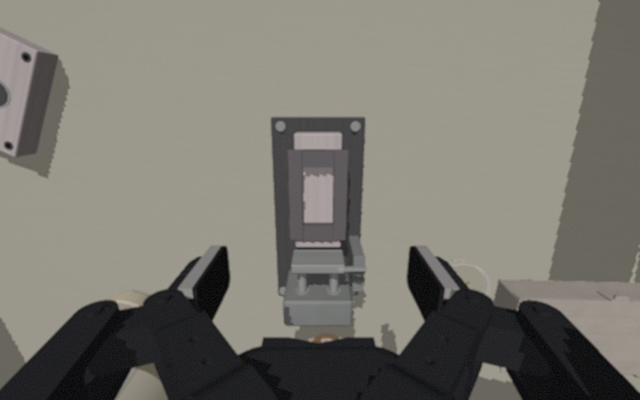

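```bash
python3 -m crank '{"dp":[[-1.5,-4.4,1],[-1.5,-4.4,1],[-1.5,-4.4,1],[-1.5,-4.4,1],[-1.5,-4.4,1],[-1.5,-4.4,1],[0,0,0],[0,0,0]],"delta_rot":[[0,0,-4.4],[0,0,-4.4],[0,0,-4.4],[0,0,-4.4],[0,0,-4.4],[0,0,-4.4],[0,0,0],[0,0,0]],"claw":[0,0,0,0,0,0,0,0]}' 40; python3 look.py w10 cover;python3 plane.py w10 cover
```

```text
time_s: 10.3
eef_pos: [465.1, -214.5, 197.8]
ee_rot: [-0.001, 0.187, 0.982, 0.001]
force: [-0.1, 0.6, -0.6]
grip_width: 1.002
10.3 [ 465.1 -214.5  197.8] [0.367 0.93  0.001] [-0.14  0.56 -0.58]
cover 0.89 [321. 196.] n 3799 z pct [20.5 22.  23.2]
   rect [ 495.5 -222.3] [49.9 95.4] 69.0
cover 0.82 [185. 192.] n 4476 z pct [ 7.7 21.9 23.2]
   rect [ 429.2 -364.3] [95.6 51.4] 23.5
slopes [ 3.70000e-03 -3.50000e-03  2.20381e+01]
((429.2998352050781, -364.5147399902344), (95.4305648803711, 51.31200408935547), 23.863279342651367)
fixture xy -160.94963394462508 -401.29962266305057
```

View pics/w10.png

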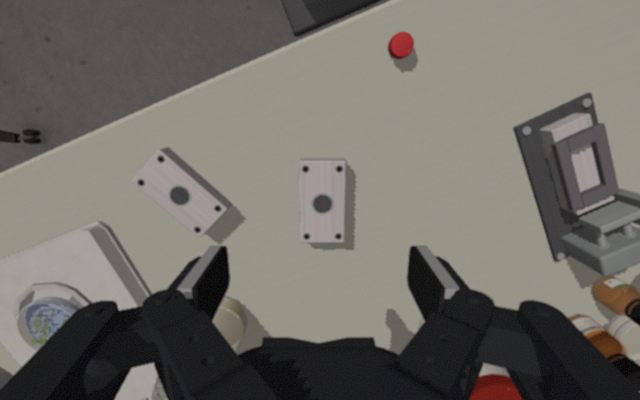

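The picture shows the meant cover at (322,202), its look-alike at (180,195), and the fixture at right. Descending on the cover.

```bash
python3 -m crank '{"dp":[[1.5,-0.4,-2],[1.5,-0.38,-4],[0,0,-4],[0,0,-4],[0,0,-3],[0,0,-1],[0,0,0],[0,0,0]],"delta_rot":[[0,0,0.5],[0,0,0],[0,0,0],[0,0,0],[0,0,0],[0,0,0],[0,0,0],[0,0,0]],"claw":[20,40,50,50,50,50,50,50]}' 40; python3 look.py w11 cover
```

```text
time_s: 11.2
eef_pos: [496.5, -221.9, 20.1]
ee_rot: [0.001, 0.181, 0.983, -0.0]
force: [0.3, 0.6, 0.1]
grip_width: 0.801
11.2 [ 496.5 -221.9   20.1] [ 0.357  0.934 -0.001] [0.3  0.55 0.14]
cover 0.85 [ 49. 240.] n 13818 z pct [ 3.8 21.6 23. ]
   rect [ 439.9 -359.5] [72. 52.] 23.4
cover 0.75 [315. 236.] n 16894 z pct [20.6 22.  23. ]
   rect [ 495.7 -222.6] [50.1 96.1] 68.7
```

View pics/w11.png

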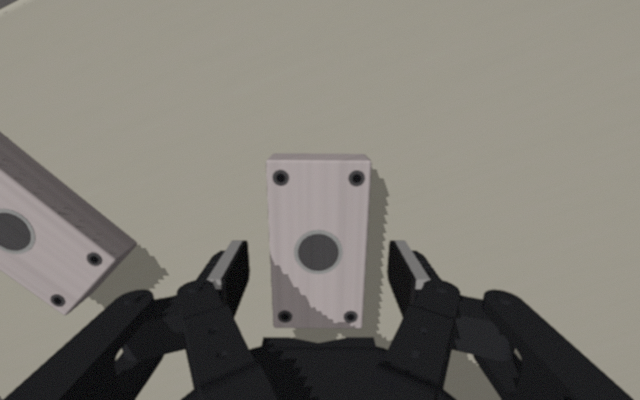

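```bash
python3 -m crank '{"dp":[[-0.1,-0.05,-1.2],[0,0,0],[0,0,0],[0,0,0],[0,0,0],[0,0,0],[0,0,1.5],[0,0,3],[0,0,4],[0,0,3]],"delta_rot":[[0,0,0],[0,0,0],[0,0,0],[0,0,0],[0,0,0],[0,0,0],[0,0,0],[0,0,0],[0,0,0],[0,0,0]],"claw":[50,50,160,160,160,160,160,160,160,160]}' 60; python3 look.py w12 cover
```

```text
time_s: 12.3
eef_pos: [494.6, -222.4, 123.4]
ee_rot: [0.0, 0.182, 0.983, -0.0]
force: [1.9, 0.7, -3.3]
grip_width: 0.565
12.3 [ 494.6 -222.4  123.4] [ 0.358  0.934 -0.   ] [ 1.92  0.74 -3.28]
cover 0.96 [320. 246.] n 18638 z pct [136.6 138.1 139.1]
   rect [ 493.4 -223. ] [49.9 92. ] 69.0
cover 0.94 [136. 181.] n 8001 z pct [ 6.3 21.9 23.1]
   rect [ 429.3 -364.3] [95.3 52. ] 23.7
```

View pics/w12.png

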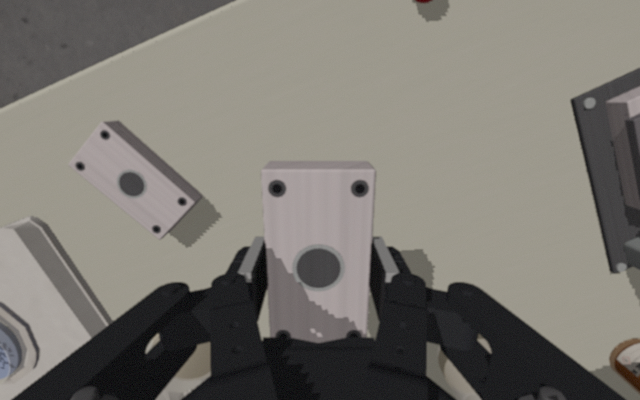

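```bash
python3 -m crank '{"dp":[[0.93,4.53,0],[0.93,4.53,0],[0.93,4.53,0],[0.93,4.53,0],[0.93,4.53,0],[0.93,4.53,0],[0,0,0],[0,0,0],[0,0,0]],"delta_rot":[[0,0,4.31],[0,0,4.31],[0,0,4.31],[0,0,4.31],[0,0,4.31],[0,0,4.31],[0,0,0],[0,0,0],[0,0,0]],"claw":[160,160,160,160,160,160,160,160,160]}' 60; python3 look.py w13 cover spacer;python3 plane.py w13 cover
```

```text
time_s: 13.3
eef_pos: [549.9, 48.6, 120.7]
ee_rot: [-0.001, -0.042, 0.999, 0.0]
force: [-0.7, 0.1, -2.4]
grip_width: 0.568
13.3 [549.9  48.6 120.7] [-0.084  0.996  0.   ] [-0.73  0.1  -2.43]
cover 0.87 [319. 244.] n 18737 z pct [133.8 135.4 136.4]
   rect [548.4  47.8] [91.4 49.8] 4.8
slopes [ 5.000000e-04 -4.000000e-04  1.353822e+02]
((548.4003295898438, 47.85822296142578), (91.40530395507812, 49.711299896240234), 4.809206485748291)
fixture xy -7.270610183479889 -0.5264374422223902
```

View pics/w13.png

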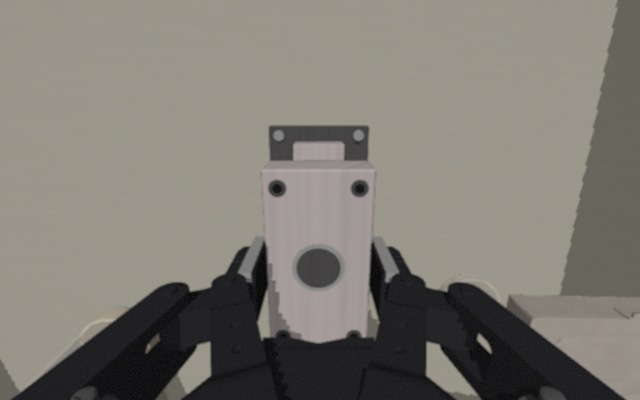

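```bash
python3 -m crank '{"dp":[[0,0.05,-2.5],[0,0,-2.5],[0,0,-1.6],[0,0,-0.6],[0,0,0],[0,0,0]],"delta_rot":[[0,0,0],[0,0,0],[0,0,0],[0,0,0],[0,0,0],[0,0,0]],"claw":[160,160,160,160,160,160]}' 60; python3 look.py w14 cover spacer;python3 plane.py w14 cover
```

```text
time_s: 14.05
eef_pos: [550.9, 49.5, 50.7]
ee_rot: [0.001, -0.042, 0.999, -0.0]
force: [0.5, -0.6, -2.1]
grip_width: 0.57
14.05 [550.9  49.5  50.7] [-0.085  0.996 -0.   ] [ 0.54 -0.64 -2.09]
cover 0.9 [319. 245.] n 18408 z pct [64.  65.4 66.4]
   rect [549.2  48.8] [91.2 49.9] 4.9
slopes [ 3.90000e-03 -1.00000e-03  6.53812e+01]
((549.2303466796875, 48.87828826904297), (91.16812896728516, 49.82026290893555), 4.858738422393799)
fixture xy -6.356990876665785 0.41948082245662105
```

View pics/w14.png

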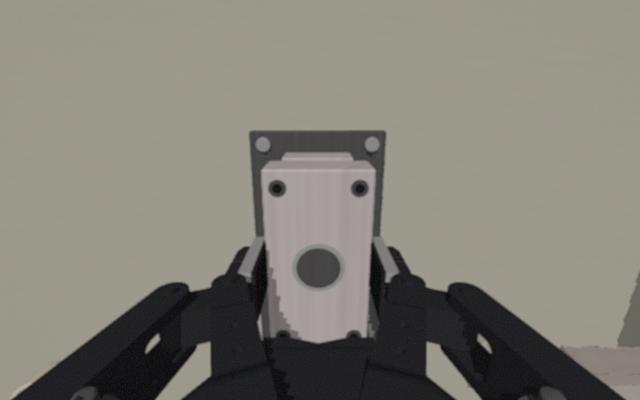

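```bash
python3 -m crank '{"dp":[[0,0,-0.4],[0,0,-0.3],[0,0,-0.25],[0,0,0],[0,0,0],[0,0,0]],"delta_rot":[[0,0,0],[0,0,0],[0,0,0],[0,0,0],[0,0,0],[0,0,0]],"claw":[160,160,160,160,160,160]}' 60; python3 look.py w15 cover;python3 plane.py w15 cover
```

```text
time_s: 14.8
eef_pos: [550.3, 49.9, 41.1]
ee_rot: [-0.0, -0.043, 0.999, -0.0]
force: [-5.1, -0.4, 8.3]
grip_width: 0.562
14.8 [550.3  49.9  41.1] [-0.085  0.996 -0.   ] [-5.12 -0.4   8.32]
cover 0.57 [320. 244.] n 18852 z pct [54.1 55.9 56.9]
   rect [548.7  49.2] [91.4 49.9] 4.9
slopes [ 2.40000e-03 -1.30000e-03  5.58971e+01]
((548.7532348632812, 49.11466979980469), (91.38558197021484, 49.724761962890625), 4.922695159912109)
fixture xy -6.812312600437099 0.6955135040391539
```

```bash
python3 -m crank '{"dp":[[0,0,0],[0,0,0],[0,0,0],[0,0,0],[0,0,3],[0,0,4],[-2.5,-0.2,0],[-2.5,-0.2,0],[-2.5,-0.2,0],[0,0,0]],"delta_rot":[[0,0,0],[0,0,0],[0,0,0],[0,0,0],[0,0,0],[0,0,0],[0,0,0],[0,0,0],[0,0,0],[0,0,0]],"claw":[120,80,60,60,60,60,255,255,255,255]}' 60; python3 look.py w16 cover spacer;python3 plane.py w16 cover
```

```text
time_s: 15.9
eef_pos: [473.3, 44.0, 110.3]
ee_rot: [-0.001, -0.043, 0.999, 0.0]
force: [1.0, 0.3, 0.4]
grip_width: 0.083
15.9 [473.3  44.  110.3] [-0.085  0.996  0.   ] [1.01 0.27 0.43]
cover 0.72 [315. 301.] n 1758 z pct [45.6 56.  57.2]
   rect [541.9  46.6] [77.2 22.1] 9.3
cover 0.29 [316. 229.] n 2721 z pct [ 4.4  6.  15.6]
   rect [519.2  45.9] [53.7 84.3] 5.0
slopes [ 4.8000e-03 -9.0000e-04  5.8767e+00]
((519.2981567382812, 45.897518157958984), (53.72364044189453, 83.80956268310547), 4.948094844818115)
fixture xy -36.43417528756886 -0.009428324195517482
```

View pics/w16.png

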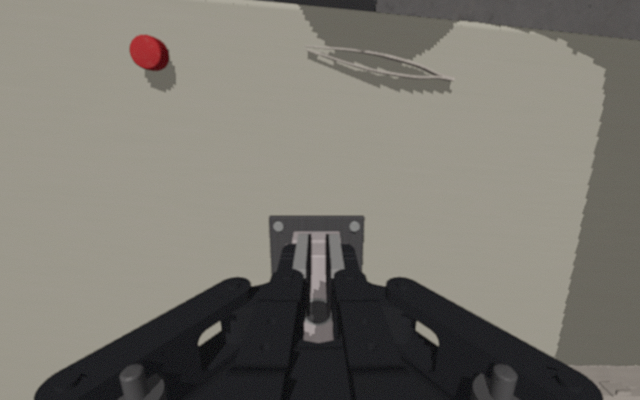

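```bash
python3 -m crank '{"dp":[[0,-0.2,-2.5],[0,0,-2.5],[0,0,-2.1],[0,0,0],[0,0,0]],"delta_rot":[[0,0,0],[0,0,0],[0,0,0],[0,0,0],[0,0,0]],"claw":[255,255,255,255,255]}' 60; python3 look.py w17; python3 - <<'E'
from h import *
for n,(a,b,c,e) in dict(scene=(225,275,290,350),top=(145,215,285,345)).items():
    p,d=capture(n);cv2.imwrite(f"pics/{n}1.png",cv2.resize(p[a:b,c:e,::-1],None,fx=8,fy=8,interpolation=cv2.INTER_CUBIC))
E
```

```text
time_s: 16.55
eef_pos: [476.1, 41.8, 39.6]
ee_rot: [0.0, -0.043, 0.999, -0.0]
force: [-0.3, -0.1, -0.7]
grip_width: -0.002
16.55 [476.1  41.8  39.6] [-0.085  0.996 -0.   ] [-0.26 -0.07 -0.66]
```

View pics/scene1.png

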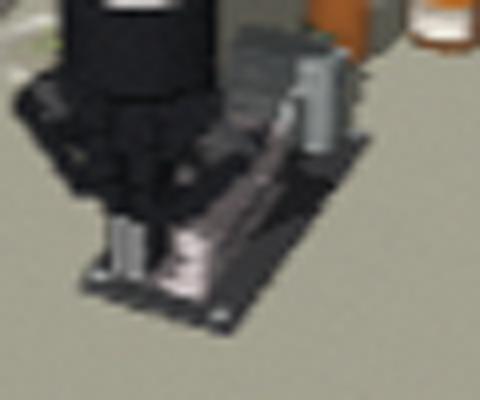

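View pics/top1.png

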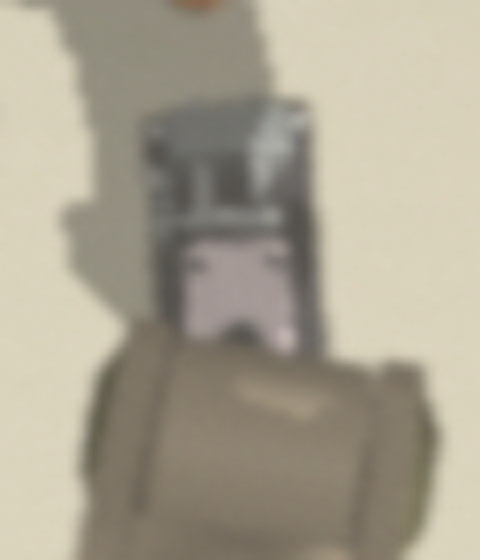

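View pics/w17.png

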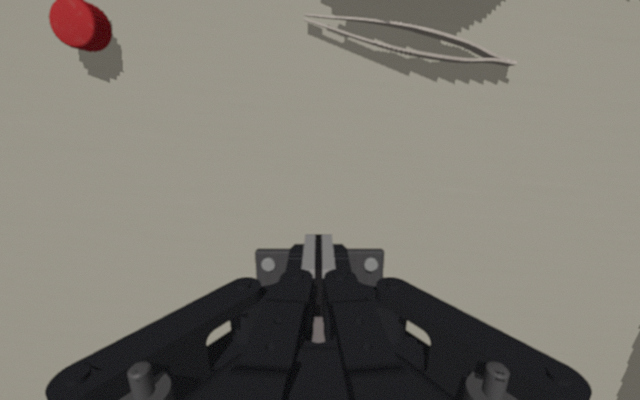

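```bash
python3 -m crank '{"dp":[[0.3,0.026,0],[0.3,0.026,0],[0.3,0.026,0],[0.3,0.026,0],[0,0,0],[0,0,0]],"delta_rot":[[0,0,0],[0,0,0],[0,0,0],[0,0,0],[0,0,0],[0,0,0]],"claw":[255,255,255,255,255,255]}'
for i in 1; do python3 -m crank '{"dp":[[0.2,0.017,0],[0.2,0.017,0],[0.1,0.01,0],[0,0,0],[0,0,0]],"delta_rot":[[0,0,0],[0,0,0],[0,0,0],[0,0,0],[0,0,0]],"claw":[255,255,255,255,255]}'; done
```

```text
time_s: 17.3
eef_pos: [487.4, 42.9, 39.2]
ee_rot: [-0.0, -0.043, 0.999, 0.0]
force: [0.1, 0.6, 0.3]
grip_width: -0.002
time_s: 17.8
eef_pos: [492.3, 43.4, 39.3]
ee_rot: [-0.0, -0.043, 0.999, 0.0]
force: [-1.0, 0.3, 0.4]
grip_width: 0.002
```

```bash
python3 -m crank '{"dp":[[0.2,0.017,0],[0.2,0.017,0],[0.2,0.017,0],[0,0,0],[0,0,0]],"delta_rot":[[0,0,0],[0,0,0],[0,0,0],[0,0,0],[0,0,0]],"claw":[255,255,255,255,255]}'; python3 -m crank '{"dp":[[0.1,0.009,0],[0.1,0.009,0],[0,0,0],[0,0,0]],"delta_rot":[[0,0,0],[0,0,0],[0,0,0],[0,0,0]],"claw":[255,255,255,255]}'; python3 look.py w18 cover
```

```text
time_s: 18.3
eef_pos: [498.6, 43.9, 39.3]
ee_rot: [0.0, -0.043, 0.999, -0.0]
force: [0.2, 0.1, -0.2]
grip_width: 0.001
time_s: 18.7
eef_pos: [500.4, 44.1, 39.3]
ee_rot: [0.0, -0.043, 0.999, 0.0]
force: [-1.0, -0.2, 0.1]
grip_width: -0.001
18.7 [500.4  44.1  39.3] [-0.085  0.996  0.   ] [-0.97 -0.19  0.06]
cover 0.67 [350. 268.] n 714 z pct [36.  49.3 57. ]
   rect [510.2  45.8] [ 1.7 48.8] 5.2
```

```bash
python3 -m crank '{"dp":[[0.1,0.009,0],[0.1,0.009,0],[0,0,0],[0,0,0]],"delta_rot":[[0,0,0],[0,0,0],[0,0,0],[0,0,0]],"claw":[255,255,255,255]}'; python3 -m crank '{"dp":[[0.1,0.009,0],[0.1,0.009,0],[0,0,0],[0,0,0]],"delta_rot":[[0,0,0],[0,0,0],[0,0,0],[0,0,0]],"claw":[255,255,255,255]}';python3 -m crank '{"dp":[[0.1,0.009,0],[0,0,0],[0,0,0]],"delta_rot":[[0,0,0],[0,0,0],[0,0,0]],"claw":[255,255,255]}'
```

```text
time_s: 19.2
eef_pos: [502.6, 44.2, 39.3]
ee_rot: [0.0, -0.043, 0.999, -0.0]
force: [-0.2, -0.1, -0.2]
grip_width: -0.0
time_s: 19.6
eef_pos: [503.5, 44.4, 39.2]
ee_rot: [-0.001, -0.043, 0.999, 0.0]
force: [-6.3, -0.9, 4.7]
grip_width: 0.005
time_s: 19.9
eef_pos: [504.3, 44.5, 39.2]
ee_rot: [-0.001, -0.043, 0.999, 0.0]
force: [-7.8, -1.6, 5.1]
grip_width: -0.002
```

```bash
python3 -m crank '{"dp":[[0.1,0.009,0],[0.1,0.009,0],[0,0,0],[0,0,0]],"delta_rot":[[0,0,0],[0,0,0],[0,0,0],[0,0,0]],"claw":[255,255,255,255]}'; python3 -m crank '{"dp":[[0.1,0.009,0],[0.1,0.009,0],[0,0,0],[0,0,0]],"delta_rot":[[0,0,0],[0,0,0],[0,0,0],[0,0,0]],"claw":[255,255,255,255]}';python3 look.py w19 cover
```

```text
time_s: 20.3
eef_pos: [506.0, 44.7, 39.2]
ee_rot: [-0.002, -0.043, 0.999, 0.0]
force: [-8.7, -1.5, 6.9]
grip_width: 0.004
time_s: 20.7
eef_pos: [507.7, 44.9, 39.2]
ee_rot: [-0.002, -0.043, 0.999, 0.0]
force: [-10.1, -1.6, 8.5]
grip_width: -0.001
20.7 [507.7  44.9  39.2] [-0.086  0.996  0.   ] [-10.11  -1.57   8.48]
cover 0.84 [352. 269.] n 681 z pct [36.6 49.1 56.6]
   rect [517.3  46.6] [ 1.9 48.9] 4.6
```

View pics/w19.png

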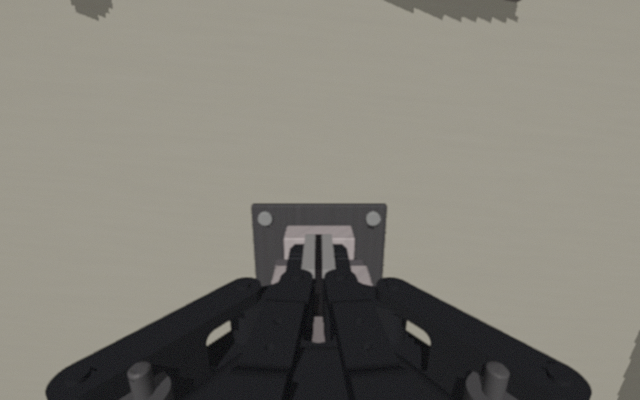

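```bash
python3 -m crank '{"dp":[[0,0,0.1],[0,0,0.1],[0,0,0],[0,0,0]],"delta_rot":[[0,0,0],[0,0,0],[0,0,0],[0,0,0]],"claw":[255,255,255,255]}'; python3 -m crank '{"dp":[[0.1,0.009,0],[0.1,0.009,0],[0,0,0],[0,0,0]],"delta_rot":[[0,0,0],[0,0,0],[0,0,0],[0,0,0]],"claw":[255,255,255,255]}';python3 look.py w20 cover; python3 plane.py w20 cover
```

```text
time_s: 21.2
eef_pos: [507.9, 44.9, 40.5]
ee_rot: [-0.002, -0.043, 0.999, 0.0]
force: [-5.8, -0.2, -2.0]
grip_width: 0.005
time_s: 21.6
eef_pos: [509.6, 45.1, 40.3]
ee_rot: [-0.003, -0.043, 0.999, 0.0]
force: [-6.3, -1.4, -2.5]
grip_width: -0.002
21.6 [509.6  45.1  40.3] [-0.085  0.996  0.001] [-6.25 -1.38 -2.47]
cover 0.69 [351. 268.] n 668 z pct [37.2 50.2 57.6]
   rect [519.5  46.9] [ 1.9 48.7] 5.3
slopes [-0.8708 -0.0528 49.3256]
((519.4961547851562, 46.931488037109375), (1.874355673789978, 48.692596435546875), 5.2971391677856445)
fixture xy -36.1491129297965 1.0039997145609847
```

```bash
python3 -m crank '{"dp":[[0,0,-0.1],[0,0,0],[0,0,0]],"delta_rot":[[0,0,0],[0,0,0],[0,0,0]],"claw":[255,255,255]}'; python3 -m crank '{"dp":[[0.1,0.009,0],[0.1,0.009,0],[0,0,0],[0,0,0]],"delta_rot":[[0,0,0],[0,0,0],[0,0,0],[0,0,0]],"claw":[255,255,255,255]}';python3 look.py w21 cover; python3 plane.py w21 cover
```

```text
time_s: 22.0
eef_pos: [509.6, 45.1, 39.4]
ee_rot: [-0.002, -0.043, 0.999, 0.0]
force: [-6.7, -1.0, -1.7]
grip_width: -0.004
time_s: 22.4
eef_pos: [511.4, 45.3, 39.3]
ee_rot: [-0.003, -0.043, 0.999, 0.0]
force: [-8.6, -1.8, -0.8]
grip_width: -0.001
22.4 [511.4  45.3  39.3] [-0.086  0.996  0.001] [-8.62 -1.77 -0.77]Traceback (most recent call last):
  File "plane.py", line 4, in <module>
    f=np.load(f"pics/{n}.npz");s=dict(eef_pos=f["pos"],ee_rot=f["rot"]);d=f["d"];m=np.load(f"pics/{n}_{t}.npy")
                                                                                   ~~~~~~~^^^^^^^^^^^^^^^^^^^^^
    fid = stack.enter_context(open(os.fspath(file), "rb"))
                              ~~~~^^^^^^^^^^^^^^^^^^^^^^^
FileNotFoundError: [Errno 2] No such file or directory: 'pics/w21_cover.npy'
```

```bash
python3 -m crank '{"dp":[[0.1,0.009,0],[0,0,-0.08],[0,0,0],[0,0,0],[0,0,0]],"delta_rot":[[0,0,0],[0,0,0],[0,0,0],[0,0,0],[0,0,0]],"claw":[255,255,255,255,255]}';python3 look.py w22 cover spacer; python3 - <<'E'
from h import *
F=[]
for i in range(6):
    p,d=capture("top" if i%2 else "scene");F.append(sense()["force"])
    n="top" if i%2 else "scene"
    if i in(4,5): 
        a,b,c,e=(225,275,290,350) if n=="scene" else (145,215,285,345)
        cv2.imwrite(f"pics/{n}2.png",cv2.resize(p[a:b,c:e,::-1],None,fx=8,fy=8,interpolation=cv2.INTER_CUBIC))
print(np.round(F,1).tolist(),np.mean(F,0).round(2))
for t in("marks","stop_face"):
  for c in("top","scene"):print(t,c,[(round(r["p"],2),np.round(r["centre"],1)) for r in pinpoint(c,t)])
E
```

```text
time_s: 23.0
eef_pos: [512.3, 45.4, 38.9]
ee_rot: [-0.003, -0.043, 0.999, 0.0]
force: [-10.6, -2.2, 4.0]
grip_width: -0.001
23.0 [512.3  45.4  38.9] [-0.086  0.996  0.001] [-10.56  -2.18   3.96]
cover 0.63 [352. 271.] n 687 z pct [36.  49.  56.6]
   rect [522.   47.1] [ 1.6 48.8] 4.4
spacer 0.83 [350. 260.] n 383 z pct [27.4 33.2 34.4]
   rect [520.2  45.9] [ 5.5 49.1] 4.4
[[-11.6, -2.5, 4.1], [-10.3, -2.3, 4.9], [-11.8, -2.5, 4.0], [-10.9, -0.7, 4.2], [-10.8, -1.0, 4.1], [-11.2, -1.7, 4.2]] [-11.1   -1.76   4.25]
marks top [(0.84, array([305.2, 173.9]))]
marks scene [(0.83, array([312.3, 234.5]))]
stop_face top [(0.38, array([312.7, 172.3]))]
stop_face scene []
```

View pics/top2.png

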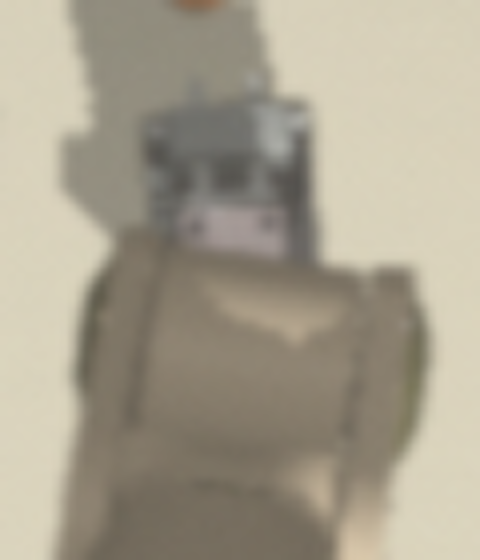

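View pics/scene2.png

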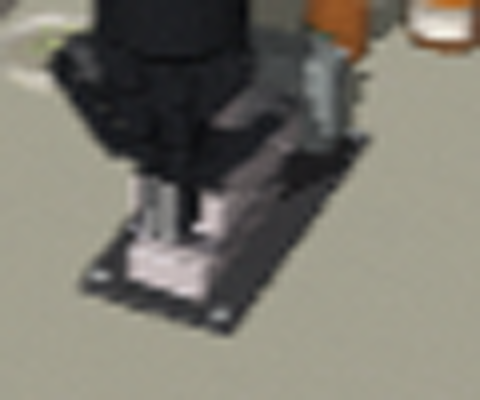

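View pics/w22.png

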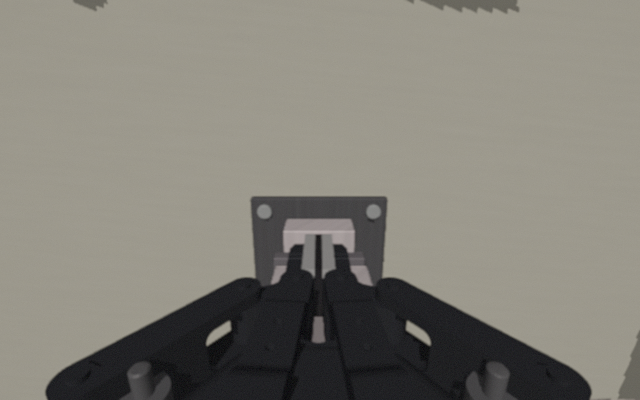

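```bash
python3 -m crank '{"dp":[[0.05,0.004,0],[0,0,0],[0,0,0],[0,0,0],[0,0,0],[0,0,0],[0,0,0]],"delta_rot":[[0,0,0],[0,0,0],[0,0,0],[0,0,0],[0,0,0],[0,0,0],[0,0,0]],"claw":[255,255,255,255,255,255,255]}';python3 look.py w23 cover spacer; python3 - <<'E'
from h import *
f=np.load("pics/w23.npz");s=dict(eef_pos=f["pos"],ee_rot=f["rot"]);d=f["d"]
h=np.radians(4.87)
v,u=np.nonzero(d>0);P=withd("wrist",np.c_[u,v],d[v,u],s);D=P[:,:2]-[555.6,49];X=D@[np.cos(h),np.sin(h)];Y=D@[-np.sin(h),np.cos(h)]
for lo,hi in((24,28),(32,35.5),(55,59)):
    k=(P[:,2]>lo)&(P[:,2]<hi)&(abs(Y)<26)&(X>-60)&(X<70)&(abs(Y)>9)
    print(lo,k.sum(),P[k,2].mean() if k.any() else 0,np.percentile(X[k],[2,50,98]) if k.any() else 0)
k=(P[:,2]>38)&(P[:,2]<53)&(abs(Y)<26)&(abs(Y)>14)&(abs(X+33)<8);print("face",k.sum(),np.median(X[k]),Y[k].min(),Y[k].max())
print(np.polyfit(Y[k],X[k],1), np.polyfit(P[k,2],X[k],1))
F=[]
for i in range(4):capture("wrist");F.append(sense()["force"])
print(np.mean(F,0).round(2),sense()["eef_pos"],sense()["dq"].round(4))
E
```

```text
time_s: 24.35
eef_pos: [512.4, 45.4, 38.9]
ee_rot: [-0.003, -0.043, 0.999, 0.0]
force: [-13.2, -2.6, 6.1]
grip_width: -0.001
24.35 [512.4  45.4  38.9] [-0.086  0.996  0.001] [-13.23  -2.56   6.13]
cover 0.66 [351. 269.] n 672 z pct [36.5 48.6 56.7]
   rect [522.2  47.2] [ 2.2 49.3] 4.5
spacer 0.97 [347. 259.] n 379 z pct [27.9 33.4 34.6]
   rect [520.2  46. ] [ 5.9 49.1] 4.1
spacer 0.21 [352. 267.] n 641 z pct [36.8 48.7 56.6]
   rect [522.2  47.2] [ 2.2 49.3] 4.5
24 706 25.848456624919656 [-50.18637366 -45.13433102 -37.08903046]
32 288 33.726056705206105 [-37.85521017 -35.4550884  -32.16211485]
55 85 56.97104334711497 [-51.85781298 -51.32256384 -50.66027511]
face 336 -33.432148050536384 -23.756928199521486 25.888424587620335
[-2.50614145e-04 -3.34248101e+01] [-6.58281923e-04 -3.33967548e+01]
[-13.62  -1.9    6.25] [512.36040162  45.41827198  38.93167925] [ 0.0007 -0.0006  0.0004 -0.0008 -0.0003  0.0003]
```

```bash
python3 -m crank '{"dp":[[0,0,0.05],[0,0,0],[0,0,0],[0,0,0]],"delta_rot":[[0,0,0],[0,0,0],[0,0,0],[0,0,0]],"claw":[255,255,255,255]}';python3 - <<'E'
from h import *
F=[]
for i in range(6):capture("wrist");F.append(sense()["force"])
print(np.mean(F,0).round(2),sense()["eef_pos"],sense()["dq"].round(4))
E
```

```text
time_s: 25.1
eef_pos: [512.7, 45.4, 39.0]
ee_rot: [-0.003, -0.043, 0.999, 0.0]
force: [-8.6, -2.5, -0.0]
grip_width: 0.001
[-9.16 -1.99 -0.29] [512.65262863  45.4244906   38.98592943] [ 0.0002  0.0005  0.0003 -0.      0.0019  0.0006]
```

```bash
python3 look.py w24 cover spacer; python3 - <<'E'
from h import *
f=np.load("pics/w24.npz");s=dict(eef_pos=f["pos"],ee_rot=f["rot"]);d=f["d"]
h=np.radians(4.87)
v,u=np.nonzero(d>0);P=withd("wrist",np.c_[u,v],d[v,u],s);D=P[:,:2]-[555.6,49];X=D@[np.cos(h),np.sin(h)];Y=D@[-np.sin(h),np.cos(h)]
k=(P[:,2]>38)&(P[:,2]<53)&(abs(Y)<26)&(abs(Y)>14)&(abs(X+33)<8);print("face",np.median(X[k]),"travel",np.median(X[k])+95-52,"yaw,pitch slopes",np.polyfit(Y[k],X[k],1)[0],np.polyfit(P[k,2],X[k],1)[0],"zmax",np.percentile(P[(abs(X+33)<4)&(abs(Y)<26)&(abs(Y)>14)&(P[:,2]<62)][:,2],99))
k=(P[:,2]>32)&(P[:,2]<35.5)&(abs(Y)<26)&(X>-45)&(X<-30)&(abs(Y)>9);print("spacer rear",np.percentile(X[k],2),P[k,2].mean())
print(sense()["force"])
E
```

```text
25.4 [512.7  45.4  39. ] [-0.086  0.996  0.001] [-8.92 -1.98 -0.68]
cover 0.86 [349. 269.] n 711 z pct [35.8 48.7 56.9]
   rect [522.5  47.1] [ 1.5 48.9] 4.8
cover 0.35 [321. 224.] n 7914 z pct [ 4.7  6.1 25.9]
   rect [523.  46.] [61.5 83.5] 5.2
spacer 0.68 [348. 258.] n 432 z pct [27.8 33.4 35.2]
   rect [520.3  46. ] [ 6.8 49.2] 5.7
face -33.12818614313029 travel 9.871813856869707 yaw,pitch slopes 0.0005853400571397745 0.0028179062800644775 zmax 52.772469458066745
spacer rear -37.90251559834204 33.694622696575266
[-9.66126588 -2.39787377 -0.41343456]
```

Stop travel is about 9.9 mm by vision and the push is about 9 N. Both parts are square and level, so I hand it in.

```bash
python3 -c "
from rig import *
finish_job()
print(sense()['force'],sense()['eef_pos'])"
```

```text
the job is handed in; nothing more can be done
the job is handed in; nothing more can be done
```

The spacer frame is on the bed and released, with the cover on top. I handed the job in at about 25 s, still pressing the cover against the end stop with closed fingers. The hand-in gives no verdict, so the readings below are my own.

**Last checks, all in range:**
- **Push:** the wrist force averaged about 9.3 N along the bed, with almost no vertical force and the arm at rest.
- **Stop travel:** about 9.9 mm, worked out from the cover's rear face (calibration good to about 2 mm). The arm's movement since first contact with the stop gives about 9.5 mm.
- **Cover:** about 1 mm off the centre line. Its yaw and pitch against the fixture are within 0.01 rad.
- **Spacer:** on the bed at fixture x of about 2 mm, so about 4 mm short of the lip. The allowed range is -6 to 9 mm. It did not slide up to the lip when I pushed the cover.

**What went less smoothly, or was not checked:**
- **Downward drag:** while pushing, the fingers dragged down on the cover and the wrist force read up to 13.6 N. I raised the tool slightly to take that off. An earlier correction overshot, pushed up with about 2.5 N and seemed to lift the rear edge about 1 mm for a moment. I lowered the tool again.
- **Pointer:** I could not read it against the marks directly. The gripper hid it from the wrist camera, and the other cameras were too coarse.
- **Bystanders:** I did not measure the other things again at the end, but none was touched as far as I could see.

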